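# Test and rearm the bench grinder's stop station

## Task

Do the stop test on the grinder's control plate: press the big mushroom button in until it stays down, then twist it clockwise (seen from above) by pushing its rib from one side with closed fingers until it pops back up, and then press the round reset button fully in and let it go. Grip and straddle nothing, do not press the square start button, and leave the loose things around the plate where they stand.

Things in the scene. Friction and masses are not known exactly. Their poses are not given: they have to be found in the camera images.
- panel: Flat steel mounting plate screwed to the bench, 150 (x) x 310 (y) x 8 mm, origin at the centre of its underside. Centred on it stands the grey stop box, 110 x 110 x 55 mm (top 63 mm above the bench), with the mushroom button on top; on either side of that, 105 mm along the plate's +y or -y, one of two grey button boxes 64 x 64 x 42 mm (top 50 mm above the bench), which may have changed places. All of it is fixed; its place on the bench and its yaw vary.
- rib_top (a point): Centre of the top of the mushroom button's rib, on its vertical axis, 112 mm above the bench (105 when latched in); moves and turns with the button. The button: a black round head 68 mm across, 18 mm thick; on its flat top an upright straight rib, 64 mm long (this frame's x), 12 mm wide (y), 20 mm high, a white line on top; at rest it lies along the plate's x. z up.
- stop_press (a joint): How far the mushroom button is pushed in, m: 0 up, 0.007 fully in. It resists with about 5 N at first, snaps over past 0.0035 and then stays in by itself.
- stop_twist (a joint): Clockwise turn (seen from above) of the mushroom button, rad: 0 at rest, stop at 0.9; a light spring turns it back. With the button latched in, turning it raises it; between about 0.55 and the stop it passes the tipping point and springs up to its rest height (7 mm above latched), unless something holds it down. Pushing sideways on an end of the rib takes under 10 N.
- reset_top (a point): Centre of the top face of the round black reset button, 28 mm across, in a round metal collar 44 mm across; 68 mm above the bench at rest, standing 6 mm proud of the collar. z up.
- reset (a joint): How far the round reset button is pushed in, m: 0 out, 0.006 fully in (about 5 N); it springs back.
- start_top (a point): Centre of the top face of the square black start button, 28 x 28 mm in a square metal bezel 44 x 44 mm, 68 mm above the bench. Not to be pressed. z up.
- start (a joint): How far the square start button is pushed in, m: 0 out, 0.006 fully in. Leave alone.
- can: Loose can, 64 mm across, 100 mm high, origin at the centre of its underside. Leave it.
- jar: Loose jar, 60 mm across, 75 mm high, origin at the centre of its underside. Leave it.
- sheave: Loose brass pulley wheel lying flat, 68 mm across, 26 mm high, origin at the centre of its underside. Leave it.
- cleat: Loose steel cleat, 112 mm long (x), 22 mm wide, 36 mm high, origin under its centre. Leave it.
- spanner: Loose steel spanner lying flat, 150 mm long (x), origin under its middle. Leave it.
- mug: Loose white mug, 76 mm across, 90 mm high, handle towards its +y, origin at the centre of its underside. Leave it.
- carton: Loose cardboard box, 70 x 85 x 60 mm, origin at the centre of its underside. Leave it.
- plug: Loose small brass plug, 24 mm across, 30 mm high, standing on the plate behind (+x of) one button box; origin at the centre of its underside. Leave it.

How it is judged:
By the outcome, as a careful person would: the job done as asked, in the order asked, and still so for the second after the job is handed in, with the robot touching nothing.
It also fails if it takes over 45 s, if anything falls off the work surface, if the arm or the gripper's body presses on something with over 40 N, if the wrist force passes 120 N, or if a joint passes its speed limit or range.

## Robot

A 7-joint arm with a two-finger parallel gripper is mounted at the origin on the work surface. World frame = base frame: x ahead of the robot, y to its left, z up, the work surface at z = 0. Lengths are in m, angles in rad, forces in N, time in s.
With the tool pointing down it reaches from about 0.4 to 0.85 m from the base axis. Payload 10.4 kg.
Tool frame: the origin (TCP) lies where the fingers leave the gripper's body, on its centre line; the fingertips stand 70 mm ahead of it and the grasp point (between the pads) lies r.grip_depth ahead of it (r.grip_depth is the distance from the TCP to the grasp point, in m); z points along the fingers, y is the direction in which the jaws open and shut (so a half turn about z gives the same grasp; the last joint's range is limited). The gripper opens to 87 mm and grips with 3 to 60 N. Pads are 19 mm wide; open, the fingers measure 117 mm over their backs; the gripper's body (75 mm by 190 mm) begins 51 mm behind the grasp point.
Start: joints at [-1.132, 0.332, -0.065, 1.46, 0.022, 1.35, -0.088], TCP at [0.278, 0.56, 0.292] pointing down, gripper open.
Joint ranges: [-2.6, 2.6], [-0.5, 2.12], [-1.47, 1.34], [0.16, 2.42], [-1.27, 4.41], [0.06, 2.06], [-2.6, 2.6]. Speed limits (rad/s): [2.22, 2.22, 2.79, 2.79, 3.14, 3.14, 3.14].

## Interface

Orientations are given as a unit quaternion [x, y, z, w].
In Python, from bench import monitor, viewer, workorder, nets, r gives the robot as it stands.
- The arm moves only by the tool drive_tool, never from a script. Its argument "plan" is a list of rows, each an object of numbers: "rx", "ry", "rz": the turn, a rotation vector about the tool's x, y, z in units of 360 degrees (1.0 is 360 degrees); "x", "y", "z": the shift along the tool's x, y, z in units of 1000 mm (1.0 is 1000 mm); "fingers": the opening, from 0 (shut) to 1 (fully open). In form: [{"rx": .., "ry": .., "rz": .., "x": .., "y": .., "z": .., "fingers": ..}, ...]. A call has 1 to 12 rows; each row is the pose to reach, as a shift and turn from the pose commanded when the call began, along the tool's axes at that moment, turning the shorter way round; what a row does not reach only later rows make up. A row lasts 1/8 s, in which the tool goes at most 62.5 mm and 10.7 degrees, less where a joint would pass 70% of its speed; a pose out of reach is approached as far as the arm can. A call with a number of a shift or a turn outside -1 to 1 is refused whole. A call with a gripper value outside its range is refused whole. The fingers move at their own pace and stop on an object; "squeeze" is the grip in N (left out, the last holds). Time passes only in rows, so rows that repeat a pose let the fingers close. It gives the time, the measured TCP pose, the force and the opening at its end, in the units of the state.
- monitor.read_state(): the state, without advancing time (a new reading comes with each control period).
- viewer.camera(name): name is "side" or "top"; returns a dict with "color" (400x640x3 uint8, red, green, blue), "depth" (400x640 float32, m along the optical axis (not along the pixel's ray), 0 where there is no reading), "camera_matrix" (3x3 intrinsics, pixels), "xyz" and "rotation" of the camera in the world. Camera axes: x right, y down, z forward; pixel columns grow to the right and rows downward; lengths in m; the calibration is good to about 2 mm. A picture is of the moment at which its call begins.
- workorder.close_job(): hands the job in, once; it reports no verdict.
Trained networks look in the newest picture that a camera, given by its name, has taken for a name from the list of things; names that differ only in an ending like _2 or _b are one class to them, and where a whole thing is asked for, a point or a joint stands for the part that bears it (a point fixed in the world has none). Each returns a list of dicts, best first, with "confidence" (0 to 1); they miss things now and then, are a little off and sometimes report something else, mostly with a low value. They report only what shows in the picture. A call takes as long as a camera call.
- nets.find_in(label, camera): "centre" ([x, y, z] in m, in world coordinates, good to about 4 mm: the middle of the surface that is visible of it).
- nets.regions_of(label, camera): "region" (400x640 bool, what is visible of it).
The state is a dict: "time": time; "joint_positions": joint angles; "joint_vel": joint speeds; "joint_torque": joint torques, N m; "ee_pos": TCP position; "eef_rot": TCP orientation; "ft_force": force on the tool from outside, world axes, zero at the start; "torque": the same for the moment, N m; "width": finger opening in m.
Only numpy, scipy, OpenCV 4.12 (cv2) and the standard library are available. Lean on these libraries where they do the work, as an engineer would, in place of code of your own. Each camera call takes 0.05 s, during which the arm holds its last target.

## Working session

There is one attempt and no reset: what is moved stays moved. The work goes in short steps, Python scripts to look and compute and a tool call to move; the robot and the scene stay as the last step left them, time stands still between calls to the robot, and variables do not carry over. Pictures are saved under pics/ and viewed, and the job is handed in when it is done.

Besides the shell and the picture viewer there is one more tool, called after "Request:" in YAML: its name, and indented under it one key for each argument. drive_tool: Moves the arm, as the interface text tells. Its arguments: {"type":"object","properties":{"plan":{"type":"array","items":{"type":"object","properties":{"rx":{"type":"number","minimum":-1,"maximum":1},"ry":{"type":"number","minimum":-1,"maximum":1},"rz":{"type":"number","minimum":-1,"maximum":1},"x":{"type":"number","minimum":-1,"maximum":1},"y":{"type":"number","minimum":-1,"maximum":1},"z":{"type":"number","minimum":-1,"maximum":1},"fingers":{"type":"number"}}}},"squeeze":{"type":"number"}},"required":["plan"]}

```bash
mkdir -p pics; ls
cat > h.py <<'E'
from bench import monitor, viewer, workorder, nets, r
import numpy as np, cv2
E
python3 - <<'E'
from h import *
for n in("top","side"):
    c=viewer.camera(n); cv2.imwrite(f"pics/{n}0.png",c["color"][:,:,::-1]); np.savez(f"{n}0.npz",**c)
    print(n,c["xyz"],c["rotation"],c["camera_matrix"])
    for l in("rib_top","reset_top","start_top","panel","plug","can","jar","mug","carton"):
        print(l,[(np.round(d["centre"],4),round(d["confidence"],2)) for d in nets.find_in(l,n)[:2]])
s=monitor.read_state(); print(s, r.grip_depth)
E
```

```text
pics
top [0.45619629 0.04521813 1.07453642] [ 0.70599955 -0.7042425   0.04593162 -0.05913901] [[428.59056178   0.         325.12100718]
 [  0.         428.59056178 192.75839888]
 [  0.           0.           1.        ]]
rib_top [(array([0.5761, 0.1394, 0.0914]), 0.88)]
reset_top [(array([0.6011, 0.0397, 0.0707]), 0.57)]
start_top []
panel [(array([0.5663, 0.1355, 0.0062]), 0.61), (array([0.7222, 0.0641, 0.0308]), 0.38)]
plug [(array([0.6058, 0.2666, 0.0385]), 0.44)]
can [(array([0.6903, 0.1683, 0.1008]), 0.96)]
jar [(array([0.6933, 0.2861, 0.0768]), 0.94)]
mug [(array([0.5234, 0.3808, 0.0477]), 0.83), (array([0.5521, 0.2451, 0.0682]), 0.56)]
carton [(array([ 0.6154, -0.1024,  0.0573]), 0.98)]
side [0.51883571 0.67788867 0.7733781 ] [-0.03512012  0.9314231  -0.36161072  0.02133712] [[406.19380574   0.         315.91832081]
 [  0.         406.19380574 202.9832132 ]
 [  0.           0.           1.        ]]
rib_top [(array([0.5786, 0.1518, 0.0949]), 0.57)]
reset_top []
start_top [(array([0.5571, 0.2512, 0.0693]), 0.5)]
panel [(array([0.5736, 0.1805, 0.0098]), 0.88)]
plug [(array([0.60
[... 348 characters left out ...]
: 1.0, 'joint_positions': array([-1.13160233,  0.33219838, -0.06469718,  1.46009775,  0.02159829,
        1.34990692, -0.08849937]), 'joint_vel': array([-0.00026105,  0.00038629, -0.00083691, -0.00064066,  0.00052251,
        0.00080904, -0.00129704]), 'joint_torque': array([ 2.95448772e-04, -6.23052478e+01,  2.53117271e-02, -3.90120542e+01,
       -6.10223995e-02,  3.18406778e-02,  3.72617171e-05]), 'ee_pos': array([0.27846421, 0.55955416, 0.2922776 ]), 'eef_rot': array([ 2.28850425e-01,  9.73461597e-01,  4.27563947e-05, -2.22942794e-08]), 'ft_force': array([-0.87803251,  0.45840844,  0.0224362 ]), 'torque': array([-0.03438833, -0.04290541, -0.04811666]), 'width': 0.08686253390579686} 0.051
```

View pics/top0.png

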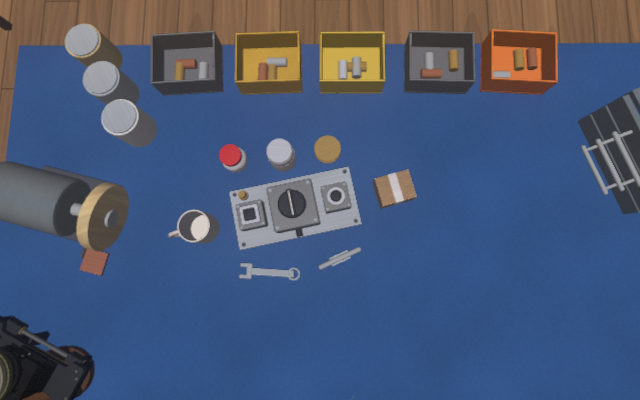

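View pics/side0.png

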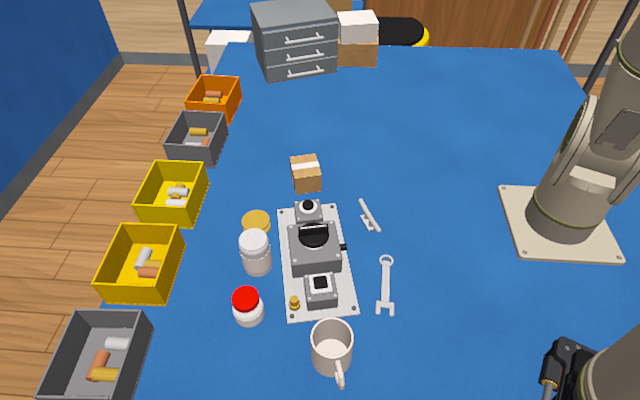

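The top view shows the stop box at about (292,204), the round reset button at (335,196) on the −y side and the square start button at (250,214). The can, jar and sheave are on the far side, with the spanner and cleat on the near side. Next I'll measure these precisely from depth.

```bash
cat >> h.py <<'E'
from scipy.spatial.transform import Rotation as R
def cloud(c):
    K=c["camera_matrix"]; q=c["rotation"]; q=np.array(q)
    M=R.from_quat(q).as_matrix() if q.size==4 else q
    v,u=np.mgrid[:400,:640]; d=c["depth"]
    P=np.stack([(u-K[0,2])/K[0,0]*d,(v-K[1,2])/K[1,1]*d,d],-1)
    return P@M.T+np.array(c["xyz"])
E
python3 - <<'E'
from h import *
for n in("top","side"):
    c=dict(np.load(n+"0.npz")); P=cloud(c); z=P[...,2]
    near=(np.hypot(P[...,0]-.577,P[...,1]-.142)<.2)&(c["depth"]>0)
    print(n,"rib z",np.sort(z[near&(np.hypot(P[...,0]-.577,P[...,1]-.142)<.03)])[-40::8])
    for nm,lo,hi,cx,cy,rad in(("stopbox",.058,.068,.577,.142,.09),("reset",.045,.075,.598,.04,.045),("start",.045,.075,.556,.247,.042),("head",.08,.097,.577,.142,.05),("rib",.103,.12,.577,.142,.05),("plate",.003,.014,.577,.142,.2)):
        m=(z>lo)&(z<hi)&(np.hypot(P[...,0]-cx,P[...,1]-cy)<rad)&(c["depth"]>0)
        p=P[m][:,:2].astype(np.float32)
        if len(p)<5: print(nm,len(p));continue
        print(nm,len(p),"mean",P[m].mean(0).round(4),"rect",[np.round(a,4) for a in cv2.minAreaRect(p*1000)])
    v=[P[near&(z>.103)&(np.hypot(P[...,0]-.577,P[...,1]-.142)<.05)]][0]
    if len(v)>5:
        w,V=np.linalg.eigh(np.cov(v[:,:2].T)); print("rib dir",np.degrees(np.arctan2(V[1,1],V[0,1])))
    x0,y0,x1,y1=(220,160,370,260) if n=="top" else (260,180,370,330)
    cv2.imwrite(f"pics/{n}crop.png",cv2.resize(c["color"][y0:y1,x0:x1,::-1],None,fx=4 if n=="side" else 5,fy=4 if n=="side" else 5,interpolation=cv2.INTER_CUBIC)[:600])
E
```

```text
top rib z [0.11397261 0.11443866 0.11499046 0.11530934 0.11615574]
stopbox 1510 mean [0.5765 0.1422 0.0636] rect [array([579.269 , 142.4065]), array([110.3518, 179.3192]), np.float64(12.3165)]
reset 688 mean [0.6001 0.039  0.0565] rect [array([601.6859,  39.0275]), array([64.0145, 63.7938]), np.float64(12.2002)]
start 690 mean [0.556  0.2424 0.058 ] rect [array([557.3898, 243.9679]), array([64.0873, 63.9109]), np.float64(12.3339)]
head 487 mean [0.5786 0.1404 0.092 ] rect [array([578.664, 141.492]), array([64.6699, 66.0003]), np.float64(14.4018)]
rib 153 mean [0.579  0.141  0.1126] rect [array([579.5047, 141.2771]), array([64.1535, 11.9127]), np.float64(12.1578)]
plate 5518 mean [0.5605 0.1412 0.0075] rect [array([575.6086, 142.1686]), array([394.26 , 396.789]), np.float64(59.0238)]
rib dir -167.7096481796527
side rib z [0.11437312 0.11472997 0.11499562 0.11545791 0.11564453]
stopbox 1459 mean [0.5774 0.1582 0.0644] rect [array([579.1498, 142.5914]), array([109.9637, 179.0238]), np.float64(12.1323)]
reset 558 mean [0.6001 0.0492 0.0573] rect [array([601.3144,  41.0092]), array([64.042 , 65.4259]), np.float64(12.9118)]
start 885 mean [0.556  0.2527 0.0585] rect [array([556.6971, 246.0689]), array([63.975 , 64.1201]), np.float64(12.5742)]
head 394 mean [0.5765 0.1565 0.0925] rect [array([576.7097, 145.1337]), array([65.9256, 61.3306]), np.float64(80.2672)]
rib 221 mean [0.5786 0.1454 0.1114] rect [array([578.8458, 143.9829]), array([62.6898, 13.9876]), np.float64(13.9036)]
plate 5683 mean [0.5535 0.1769 0.0078] rect [array([574.529 , 139.6634]), array([391.961 , 398.9301]), np.float64(45.2069)]
rib dir -167.57825092402533
```

View pics/topcrop.png

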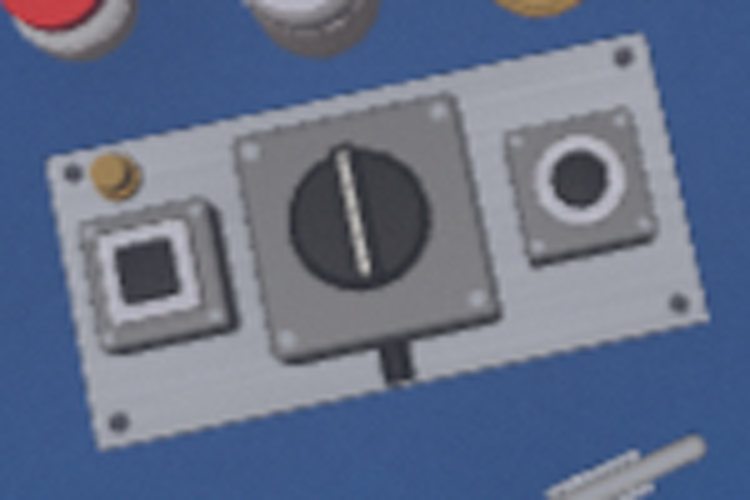

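```bash
cat >> h.py <<'E'
YAW=np.radians(12.3); C=np.array([.5793,.1423]); U=np.array([np.cos(YAW),np.sin(YAW)]); N=np.array([-U[1],U[0]])
def tgt(a,b,z,th=0):  # plate-frame a(u),b(n), TCP z, clockwise yaw th from tool y=u
    xy=C+a*U+b*N; y=YAW-th
    Y=np.array([np.cos(y),np.sin(y),0]); Z=np.array([0,0,-1.]); X=np.cross(Y,Z)
    return np.array([*xy,z]), R.from_matrix(np.stack([X,Y,Z],1))
def step(p,q,T):
    R0=R.from_quat(q); P,RR=T
    s=R0.inv().apply(P-p); w=(R0.inv()*RR).as_rotvec()/(2*np.pi)
    return s.round(4),w.round(4)
E
python3 - <<'E'
from h import *
s=monitor.read_state()
print(step(s["ee_pos"],s["eef_rot"],tgt(0,0,.25)))
E
```

```text
(array([-0.4552, -0.2395,  0.0422]), array([ 0.    , -0.    ,  0.1423]))
```

Request:
drive_tool:
  plan:
    - {"x": -0.4552, "y": -0.2395, "z": 0, "rz": 0.1423, "fingers": 0}
    - {"x": -0.4552, "y": -0.2395, "z": 0, "rz": 0.1423, "fingers": 0}
    - {"x": -0.4552, "y": -0.2395, "z": 0, "rz": 0.1423, "fingers": 0}
    - {"x": -0.4552, "y": -0.2395, "z": 0, "rz": 0.1423, "fingers": 0}
    - {"x": -0.4552, "y": -0.2395, "z": 0, "rz": 0.1423, "fingers": 0}
    - {"x": -0.4552, "y": -0.2395, "z": 0, "rz": 0.1423, "fingers": 0}
    - {"x": -0.4552, "y": -0.2395, "z": 0, "rz": 0.1423, "fingers": 0}
    - {"x": -0.4552, "y": -0.2395, "z": 0.0422, "rz": 0.1423, "fingers": 0}
    - {"x": -0.4552, "y": -0.2395, "z": 0.0422, "rz": 0.1423, "fingers": 0}
    - {"x": -0.4552, "y": -0.2395, "z": 0.0422, "rz": 0.1423, "fingers": 0}
    - {"x": -0.4552, "y": -0.2395, "z": 0.0422, "rz": 0.1423, "fingers": 0}
    - {"x": -0.4552, "y": -0.2395, "z": 0.0422, "rz": 0.1423, "fingers": 0}

```text
validation failed for argument at $.pl...
```

Run:
```python
from h import *
s=monitor.read_state(); print(s["time"],s["width"],s["joint_positions"].round(2),s["ft_force"])
print(step(s["ee_pos"],s["eef_rot"],tgt(0,0,.25)))
for n in("top","side"):
    c=viewer.camera(n); cv2.imwrite(f"pics/{n}1.png",c["color"][:,:,::-1])
```

```text
1.0 0.08686253390579686 [-1.13  0.33 -0.06  1.46  0.02  1.35 -0.09] [-0.87803251  0.45840844  0.0224362 ]
(array([-0.4552, -0.2395,  0.0422]), array([ 0.    , -0.    ,  0.1423]))
```

View pics/side1.png

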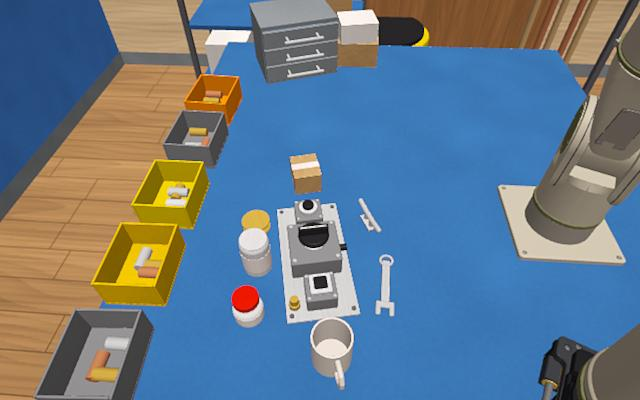

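The picture shows nothing has moved, because the call was refused. I'll retry with every field present and rounder numbers.

Request:
drive_tool:
  plan:
    - {"rx": 0, "ry": 0, "rz": 0.142, "x": -0.455, "y": -0.24, "z": 0, "fingers": 0}
    - {"rx": 0, "ry": 0, "rz": 0.142, "x": -0.455, "y": -0.24, "z": 0, "fingers": 0}

```text
time: 1.35
ee_pos: [0.352, 0.457, 0.2922]
eef_rot: [0.408, 0.913, 0.0, 0.0]
ft_force: [1.4, 0.6, 0.1]
width: 0.0743
```

Run:
```python
from h import *
s=monitor.read_state(); print(s["time"],s["ee_pos"])
print(step(s["ee_pos"],s["eef_rot"],tgt(0,0,.25)))
```

```text
1.35 [0.35200228 0.45700716 0.29216794]
(array([-0.3861, -0.0402,  0.0421]), array([ 0.    , -0.    ,  0.0819]))
```

Request:
drive_tool:
  plan:
    - {"rx": 0, "ry": 0, "rz": 0.082, "x": -0.386, "y": -0.04, "z": 0, "fingers": 0}
    - {"rx": 0, "ry": 0, "rz": 0.082, "x": -0.386, "y": -0.04, "z": 0, "fingers": 0}
    - {"rx": 0, "ry": 0, "rz": 0.082, "x": -0.386, "y": -0.04, "z": 0, "fingers": 0}
    - {"rx": 0, "ry": 0, "rz": 0.082, "x": -0.386, "y": -0.04, "z": 0, "fingers": 0}
    - {"rx": 0, "ry": 0, "rz": 0.082, "x": -0.386, "y": -0.04, "z": 0.042, "fingers": 0}
    - {"rx": 0, "ry": 0, "rz": 0.082, "x": -0.386, "y": -0.04, "z": 0.042, "fingers": 0}
    - {"rx": 0, "ry": 0, "rz": 0.082, "x": -0.386, "y": -0.04, "z": 0.042, "fingers": 0}
    - {"rx": 0, "ry": 0, "rz": 0.082, "x": -0.386, "y": -0.04, "z": 0.042, "fingers": 0}
    - {"rx": 0, "ry": 0, "rz": 0.082, "x": -0.386, "y": -0.04, "z": 0.042, "fingers": 0}
    - {"rx": 0, "ry": 0, "rz": 0.082, "x": -0.386, "y": -0.04, "z": 0.042, "fingers": 0}

```text
time: 2.6
ee_pos: [0.5798, 0.1467, 0.2508]
eef_rot: [0.625, 0.781, 0.001, -0.0]
ft_force: [-0.2, 0.5, -0.1]
width: 0.0008
```

Run:
```python
from h import *
s=monitor.read_state(); print(s["time"],s["width"],s["joint_positions"].round(2),s["ft_force"])
print(step(s["ee_pos"],s["eef_rot"],tgt(0,0,.25)))
for n in("top","side"):
    c=viewer.camera(n); cv2.imwrite(f"pics/{n}1.png",c["color"][:,:,::-1])
```

```text
2.6 0.0008108197049635541 [-0.6   0.3   0.34  1.61 -0.1   1.25 -0.02] [-0.22684436  0.48726921 -0.12003657]
(array([-0.0042, -0.0014,  0.0008]), array([ 0.0001, -0.0002,  0.0011]))
```

View pics/side1.png

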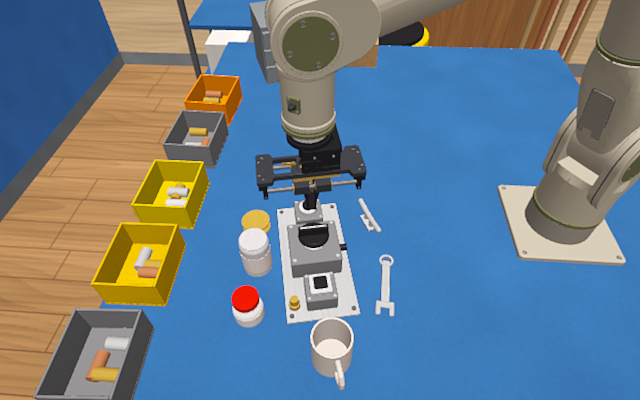

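The side view shows the closed fingers above the stop box, with no obstruction. I'll settle before pressing.

Request:
drive_tool:
  plan:
    - {"rx": 0, "ry": 0, "rz": 0, "x": 0, "y": 0, "z": 0, "fingers": 0}
    - {"rx": 0, "ry": 0, "rz": 0, "x": 0, "y": 0, "z": 0, "fingers": 0}

```text
time: 2.95
ee_pos: [0.5803, 0.1448, 0.2503]
eef_rot: [0.626, 0.78, 0.0, -0.0]
ft_force: [0.2, -0.4, 1.3]
width: 0.0006
```

Run:
```python
from h import *
s=monitor.read_state(); print(s["time"],s["ee_pos"],s["joint_vel"].round(3))
print(step(s["ee_pos"],s["eef_rot"],tgt(0,0,.25)))
```

```text
2.95 [0.58026046 0.14484941 0.25033349] [ 0.004  0.002  0.003 -0.001 -0.001  0.001  0.002]
(array([-0.0023, -0.0015,  0.0003]), array([ 0.    , -0.    ,  0.0007]))
```

Request:
drive_tool:
  plan:
    - {"rx": 0, "ry": 0, "rz": 0, "x": -0.002, "y": -0.001, "z": 0.045, "fingers": 0}
    - {"rx": 0, "ry": 0, "rz": 0, "x": -0.002, "y": -0.001, "z": 0.062, "fingers": 0}
    - {"rx": 0, "ry": 0, "rz": 0, "x": -0.002, "y": -0.001, "z": 0.066, "fingers": 0}
    - {"rx": 0, "ry": 0, "rz": 0, "x": -0.002, "y": -0.001, "z": 0.069, "fingers": 0}
    - {"rx": 0, "ry": 0, "rz": 0, "x": -0.002, "y": -0.001, "z": 0.072, "fingers": 0}
    - {"rx": 0, "ry": 0, "rz": 0, "x": -0.002, "y": -0.001, "z": 0.075, "fingers": 0}
    - {"rx": 0, "ry": 0, "rz": 0, "x": -0.002, "y": -0.001, "z": 0.076, "fingers": 0}
    - {"rx": 0, "ry": 0, "rz": 0, "x": -0.002, "y": -0.001, "z": 0.076, "fingers": 0}

```text
time: 3.95
ee_pos: [0.5803, 0.1426, 0.1751]
eef_rot: [0.626, 0.78, 0.001, 0.0]
ft_force: [-1.1, -0.3, 6.3]
width: 0.0006
```

Request:
drive_tool:
  plan:
    - {"rx": 0, "ry": 0, "rz": 0, "x": 0, "y": 0, "z": 0.001, "fingers": 0}
    - {"rx": 0, "ry": 0, "rz": 0, "x": 0, "y": 0, "z": 0.002, "fingers": 0}
    - {"rx": 0, "ry": 0, "rz": 0, "x": 0, "y": 0, "z": 0.002, "fingers": 0}

```text
time: 4.32
ee_pos: [0.5809, 0.1428, 0.1749]
eef_rot: [0.626, 0.78, 0.002, 0.001]
ft_force: [-4.8, -1.5, 18.1]
width: 0.0004
```

Force rises to 18 N at a tip height of 0.105, so the button is bottomed. Next I'll retreat and look.

Request:
drive_tool:
  plan:
    - {"rx": 0, "ry": 0, "rz": 0, "x": 0, "y": 0, "z": -0.02, "fingers": 0}
    - {"rx": 0, "ry": 0, "rz": 0, "x": 0.03, "y": 0.02, "z": -0.025, "fingers": 0}
    - {"rx": 0, "ry": 0, "rz": 0, "x": 0.03, "y": 0.02, "z": -0.025, "fingers": 0}
    - {"rx": 0, "ry": 0, "rz": 0, "x": 0.03, "y": 0.02, "z": -0.025, "fingers": 0}

```text
time: 4.82
ee_pos: [0.5926, 0.1758, 0.1969]
eef_rot: [0.626, 0.78, -0.0, -0.0]
ft_force: [0.9, 0.1, -0.0]
width: 0.0005
```

Run:
```python
from h import *
s=monitor.read_state(); print(s["time"],s["ee_pos"],s["ft_force"])
print(step(s["ee_pos"],s["eef_rot"],tgt(.021,.027,.167)))
c=viewer.camera("side"); cv2.imwrite("pics/side2.png",cv2.resize(c["color"][130:330,220:420,::-1],None,fx=3,fy=3))
P=cloud(c); z=P[...,2]
m=(np.hypot(P[...,0]-.5793,P[...,1]-.1423)<.04)&(c["depth"]>0)
# head z in plate frame 
a=(P[...,:2]-C)@U; b=(P[...,:2]-C)@N
hd=m&(np.abs(b)>9)
hm=(np.hypot(a,b)<.03)&(b<.03)&(np.abs(b)>.009)&(c["depth"]>0)&(z<.1)
rm=(np.hypot(a,b)<.03)&(np.abs(b)<.004)&(c["depth"]>0)&(z<.12)
print("head z",hm.sum(),np.median(z[hm]),"rib z",rm.sum(),np.median(z[rm]))
c0=dict(np.load("side0.npz")); z0=cloud(c0)[...,2]; print("before at same pix",np.median(z0[hm]),np.median(z0[rm]))
```

```text
4.825 [0.59261491 0.17580858 0.19691554] [ 0.8862532   0.09350226 -0.03287389]
(array([-0.0029,  0.0009,  0.0299]), array([-0.0001,  0.0001,  0.0007]))
head z 236 0.08615966584188572 rib z 51 0.10683029386652265
before at same pix 0.09293836498978691 0.11290054293513185
```

View pics/side2.png

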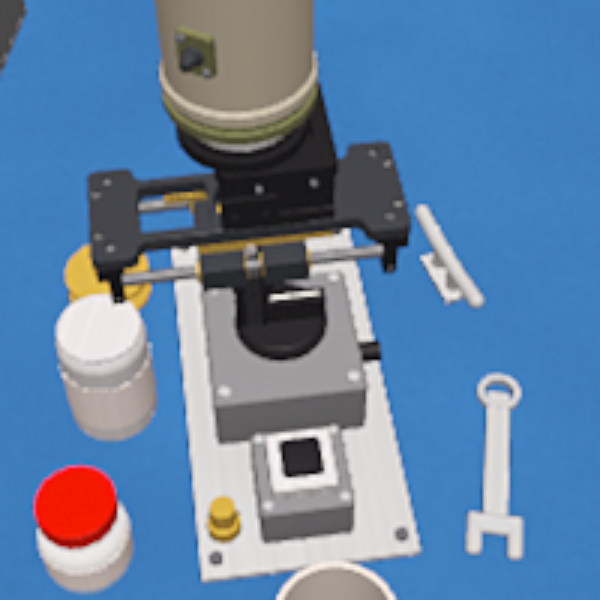

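The button has latched: head and rib tops are both about 7 mm lower, and nothing has been disturbed (rib at (295,296) in the crop, fingers behind it on its +y side). Next I'll compute the arc.

Run:
```python
from h import *
s=monitor.read_state(); p=s["ee_pos"];q=s["eef_rot"]
print("desc",step(p,q,tgt(.021,.03,.167)))
rho=.021
for d,th in[(.022,0),(.016,0)]+[(.0155,t) for t in(.1,.2,.3,.4,.5,.6,.7,.8,.85)]:
    a=rho*np.cos(th)+d*np.sin(th); b=-rho*np.sin(th)+d*np.cos(th)
    sh,w=step(p,q,tgt(a,b,.167,th)); print(th,sh,w)
```

```text
desc (array([0.0006, 0.001 , 0.0299]), array([-0.0001,  0.0001,  0.0005]))
0 [-0.0074  0.0009  0.0299] [-0.0001  0.0001  0.0005]
0 [-0.0134  0.0009  0.0299] [-0.0001  0.0001  0.0005]
0.1 [-0.0161  0.0024  0.0299] [-0.0001  0.0001  0.0165]
0.2 [-0.0184  0.0036  0.0299] [-0.0001  0.0001  0.0324]
0.3 [-0.0208  0.0045  0.0299] [-0.0001  0.0001  0.0483]
0.4 [-0.0233  0.0053  0.0299] [-0.0001  0.0001  0.0642]
0.5 [-0.0259  0.0057  0.0299] [-0.0001  0.0001  0.0801]
0.6 [-0.0285  0.006   0.0299] [-0.0001  0.0001  0.096 ]
0.7 [-0.0311  0.0059  0.0299] [-1.00e-04  1.00e-04  1.12e-01]
0.8 [-0.0337  0.0056  0.0299] [-1.000e-04  1.000e-04  1.279e-01]
0.85 [-0.035   0.0054  0.0299] [-1.000e-04  1.000e-04  1.358e-01]
```

Request:
drive_tool:
  plan:
    - {"rx": 0, "ry": 0, "rz": 0, "x": 0, "y": 0.001, "z": 0.02, "fingers": 0}
    - {"rx": 0, "ry": 0, "rz": 0, "x": 0, "y": 0.001, "z": 0.03, "fingers": 0}
    - {"rx": 0, "ry": 0, "rz": 0, "x": 0, "y": 0.001, "z": 0.03, "fingers": 0}
    - {"rx": 0, "ry": 0, "rz": 0, "x": -0.005, "y": 0.001, "z": 0.03, "fingers": 0}
    - {"rx": 0, "ry": 0, "rz": 0, "x": -0.005, "y": 0.001, "z": 0.03, "fingers": 0}

```text
time: 5.5
ee_pos: [0.5953, 0.1708, 0.1678]
eef_rot: [0.626, 0.78, 0.0, 0.0]
ft_force: [-0.4, 0.5, 0.5]
width: 0.0006
```

Run:
```python
from h import *
s=monitor.read_state(); p=s["ee_pos"];q=s["eef_rot"]; print(p,s["ft_force"])
rho=.021
for d,th in[(.016,0)]+[(.0155,t) for t in(.1,.2,.3,.4,.5,.6,.7,.8,.85)]:
    a=rho*np.cos(th)+d*np.sin(th); b=-rho*np.sin(th)+d*np.cos(th)
    sh,w=step(p,q,tgt(a,b,.167,th)); print(th,sh,w)
```

```text
[0.59528318 0.17077306 0.16778025] [-0.44326827  0.45860092  0.536319  ]
0 [-0.0084 -0.0007  0.0008] [0.0001 0.     0.0005]
0.1 [-0.0111  0.0007  0.0008] [0.0001 0.     0.0164]
0.2 [-0.0134  0.0019  0.0008] [0.0001 0.     0.0323]
0.3 [-0.0158  0.0029  0.0008] [ 0.0001 -0.      0.0483]
0.4 [-0.0183  0.0036  0.0008] [ 0.0001 -0.      0.0642]
0.5 [-0.0209  0.0041  0.0008] [ 0.0001 -0.      0.0801]
0.6 [-0.0235  0.0043  0.0008] [ 0.0001 -0.      0.096 ]
0.7 [-0.0261  0.0043  0.0008] [ 1.000e-04 -0.000e+00  1.119e-01]
0.8 [-0.0287  0.004   0.0008] [ 1.000e-04 -0.000e+00  1.278e-01]
0.85 [-0.03    0.0037  0.0008] [ 1.000e-04 -0.000e+00  1.358e-01]
```

Request:
drive_tool:
  plan:
    - {"rx": 0, "ry": 0, "rz": 0, "x": -0.008, "y": -0.001, "z": 0, "fingers": 0}
    - {"rx": 0, "ry": 0, "rz": 0.016, "x": -0.011, "y": 0.001, "z": 0, "fingers": 0}
    - {"rx": 0, "ry": 0, "rz": 0.032, "x": -0.0135, "y": 0.002, "z": 0, "fingers": 0}
    - {"rx": 0, "ry": 0, "rz": 0.048, "x": -0.016, "y": 0.003, "z": 0, "fingers": 0}
    - {"rx": 0, "ry": 0, "rz": 0.064, "x": -0.0185, "y": 0.0035, "z": 0, "fingers": 0}
    - {"rx": 0, "ry": 0, "rz": 0.08, "x": -0.021, "y": 0.004, "z": 0, "fingers": 0}
    - {"rx": 0, "ry": 0, "rz": 0.096, "x": -0.0235, "y": 0.004, "z": 0, "fingers": 0}
    - {"rx": 0, "ry": 0, "rz": 0.112, "x": -0.026, "y": 0.004, "z": 0, "fingers": 0}
    - {"rx": 0, "ry": 0, "rz": 0.112, "x": -0.026, "y": 0.004, "z": 0, "fingers": 0}

```text
time: 6.62
ee_pos: [0.6048, 0.1469, 0.1678]
eef_rot: [0.856, 0.517, 0.001, 0.0]
ft_force: [1.6, 1.4, 1.4]
width: 0.0004
```

```bash
cat > look.py <<'E'
from h import *
import sys
k=sys.argv[1]
s=monitor.read_state(); p=s["ee_pos"];q=s["eef_rot"]; print(s["time"],p,s["ft_force"],s["torque"])
for n in("side","top"):
    c=viewer.camera(n); x0,y0=(220,150) if n=="side" else (200,110)
    cv2.imwrite(f"pics/{n}{k}.png",cv2.resize(c["color"][y0:y0+200,x0:x0+200,::-1],None,fx=3,fy=3))
    P=cloud(c); z=P[...,2]; a=(P[...,:2]-C)@U; b=(P[...,:2]-C)@N; ok=c["depth"]>0
    for rr in((-.03,-.01),(.01,.03)):
        m=ok&(np.hypot(a,b)<.03)&(b>rr[0])&(b<rr[1])&(z<.099)&(z>.08); print(n,"head z",rr,m.sum(),np.median(z[m]) if m.any() else None)
    m=ok&(np.hypot(a,b)<.036)&(z>.1005)&(z<.118); 
    if m.sum()>10:
        A=np.stack([a[m],b[m]],1); w,V=np.linalg.eigh(np.cov(A.T)); print("ribtop z",np.median(z[m]),m.sum(),"ang",np.degrees(np.arctan2(V[1,1],V[0,1])),np.sqrt(w))
E
python3 look.py 3
```

```text
6.625 [0.60479199 0.14687192 0.16775073] [1.58952697 1.35666427 1.42113826] [ 0.26279186 -0.1716875  -0.01456455]
side head z (-0.03, -0.01) 15 0.09349709292999919
side head z (0.01, 0.03) 131 0.09374015573134575
ribtop z 0.1094780731767877 137 ang 164.52121661537174 [0.00566247 0.01634128]
top head z (-0.03, -0.01) 0 None
top head z (0.01, 0.03) 0 None
```

View pics/side3.png

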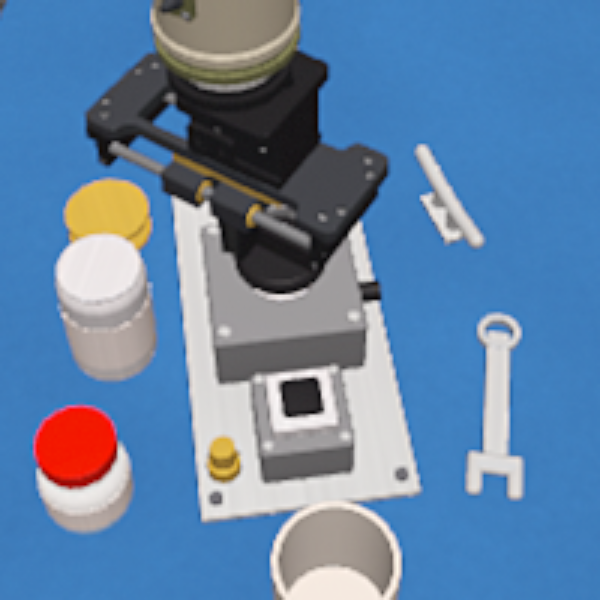

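The head is back at 0.0935 m, its rest level, so it has popped up. I'll back off sideways, then raise and verify.

Request:
drive_tool:
  plan:
    - {"rx": 0, "ry": 0, "rz": 0, "x": 0.012, "y": 0.001, "z": 0, "fingers": 0}
    - {"rx": 0, "ry": 0, "rz": 0, "x": 0.03, "y": 0.003, "z": 0, "fingers": 0}
    - {"rx": 0, "ry": 0, "rz": 0, "x": 0.03, "y": 0.003, "z": -0.04, "fingers": 0}
    - {"rx": 0, "ry": 0, "rz": 0, "x": 0.03, "y": 0.003, "z": -0.08, "fingers": 0}
    - {"rx": 0, "ry": 0, "rz": 0, "x": 0.03, "y": 0.003, "z": -0.08, "fingers": 0}

```text
time: 7.35
ee_pos: [0.6226, 0.1728, 0.2506]
eef_rot: [0.856, 0.517, 0.003, 0.0]
ft_force: [-0.7, -0.1, -0.3]
width: 0.0002
```

```bash
python3 look.py 4
python3 - <<'E'
from h import *
s=monitor.read_state(); print(step(s["ee_pos"],s["eef_rot"],tgt(0,-.105,.19)))
E
```

```text
7.35 [0.62256412 0.17276815 0.25055019] [-0.73842825 -0.09115749 -0.34214698] [-0.05154828  0.08475246 -0.04844771]
side head z (-0.03, -0.01) 35 0.09381241256695771
side head z (0.01, 0.03) 155 0.09368494037333897
ribtop z 0.11231485296458382 242 ang 179.942979624838 [0.00366707 0.01815517]
top head z (-0.03, -0.01) 154 0.09292586587982055
top head z (0.01, 0.03) 35 0.09217075245585538
ribtop z 0.11265587764646368 157 ang -179.72342633489436 [0.00358429 0.01873821]
(array([-0.1266,  0.0447,  0.0569]), array([-0.    , -0.    , -0.1112]))
```

View pics/side4.png

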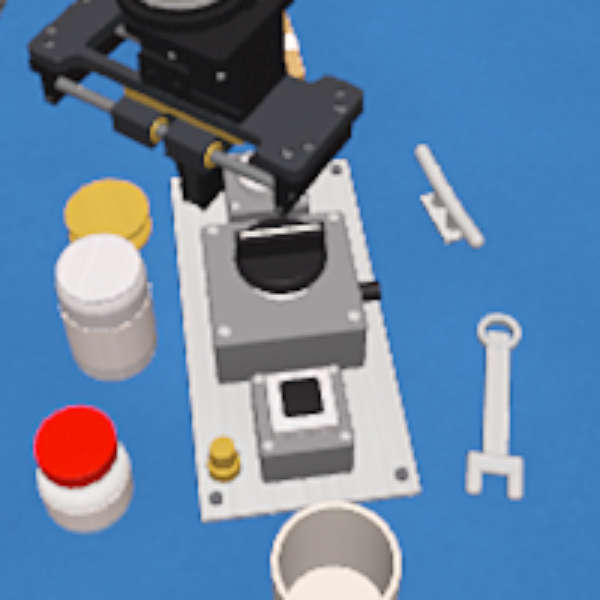

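The rib is back in line with the plate's x at 0.112 m, so the button is up. On to the reset button.

Request:
drive_tool:
  plan:
    - {"rx": 0, "ry": 0, "rz": -0.111, "x": -0.127, "y": 0.045, "z": 0.02, "fingers": 0}
    - {"rx": 0, "ry": 0, "rz": -0.111, "x": -0.127, "y": 0.045, "z": 0.02, "fingers": 0}
    - {"rx": 0, "ry": 0, "rz": -0.111, "x": -0.127, "y": 0.045, "z": 0.02, "fingers": 0}
    - {"rx": 0, "ry": 0, "rz": -0.111, "x": -0.127, "y": 0.045, "z": 0.057, "fingers": 0}
    - {"rx": 0, "ry": 0, "rz": -0.111, "x": -0.127, "y": 0.045, "z": 0.057, "fingers": 0}
    - {"rx": 0, "ry": 0, "rz": -0.111, "x": -0.127, "y": 0.045, "z": 0.057, "fingers": 0}
    - {"rx": 0, "ry": 0, "rz": -0.111, "x": -0.127, "y": 0.045, "z": 0.057, "fingers": 0}

```text
time: 8.32
ee_pos: [0.6022, 0.0391, 0.1913]
eef_rot: [0.629, 0.778, 0.001, 0.0]
ft_force: [0.1, -1.7, -0.0]
width: 0.0004
```

Run:
```python
from h import *
s=monitor.read_state(); print(s["time"],s["ee_pos"],s["ft_force"],step(s["ee_pos"],s["eef_rot"],tgt(0,-.105,.132)))
c=viewer.camera("side"); cv2.imwrite("pics/side5.png",cv2.resize(c["color"][130:330,220:420,::-1],None,fx=3,fy=3))
```

```text
8.325 [0.60218801 0.03914923 0.19129527] [ 0.11946445 -1.67216354 -0.00320799] (array([ 0.0007, -0.0005,  0.0593]), array([ 0.0002,  0.    , -0.0005]))
```

View pics/side5.png

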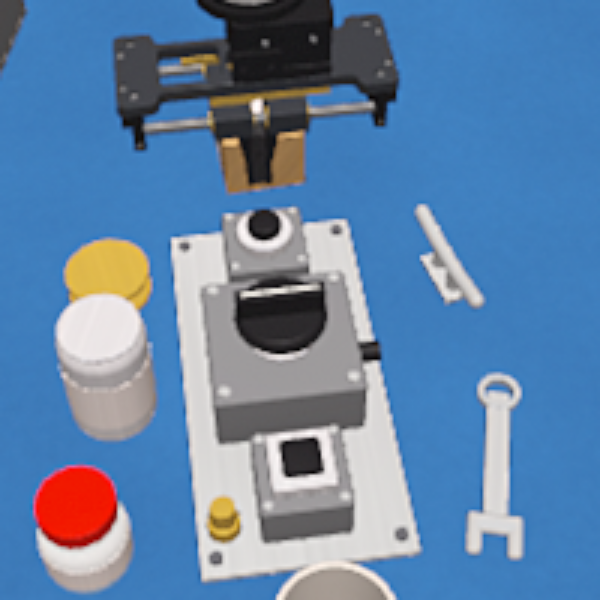

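The fingers hang above the round button at (265,222), with nothing beneath the gripper body. Pressing now.

Request:
drive_tool:
  plan:
    - {"rx": 0, "ry": 0, "rz": 0, "x": 0, "y": 0, "z": 0.04, "fingers": 0}
    - {"rx": 0, "ry": 0, "rz": 0, "x": 0, "y": 0, "z": 0.051, "fingers": 0}
    - {"rx": 0, "ry": 0, "rz": 0, "x": 0, "y": 0, "z": 0.054, "fingers": 0}
    - {"rx": 0, "ry": 0, "rz": 0, "x": 0, "y": 0, "z": 0.057, "fingers": 0}
    - {"rx": 0, "ry": 0, "rz": 0, "x": 0, "y": 0, "z": 0.059, "fingers": 0}
    - {"rx": 0, "ry": 0, "rz": 0, "x": 0, "y": 0, "z": 0.06, "fingers": 0}
    - {"rx": 0, "ry": 0, "rz": 0, "x": 0, "y": 0, "z": 0.06, "fingers": 0}

```text
time: 9.25
ee_pos: [0.6021, 0.0388, 0.1355]
eef_rot: [0.628, 0.778, 0.001, -0.0]
ft_force: [-21.6, -0.7, 41.6]
width: 0.0005
```

Force is higher than expected, so I'm backing off a little to look.

Request:
drive_tool:
  plan:
    - {"rx": 0, "ry": 0, "rz": 0, "x": 0, "y": 0, "z": -0.004, "fingers": 0}

```text
time: 9.38
ee_pos: [0.6023, 0.0388, 0.1372]
eef_rot: [0.628, 0.778, 0.001, 0.001]
ft_force: [-2.2, 0.6, 4.6]
width: 0.0005
```

```bash
python3 look.py 6
python3 - <<'E'
from h import *
s=monitor.read_state(); print(step(s["ee_pos"],s["eef_rot"],tgt(0,-.105,.132)))
c=viewer.camera("side"); cv2.imwrite("pics/side6b.png",cv2.resize(c["color"][120:270,220:420,::-1],None,fx=4,fy=4,interpolation=cv2.INTER_CUBIC))
E
```

```text
9.375 [0.60234893 0.03881983 0.13720013] [-2.24760327  0.60632645  4.60343813] [-0.0555186   0.7315422  -0.03300865]
side head z (-0.03, -0.01) 35 0.0936844474211147
side head z (0.01, 0.03) 153 0.09382829012101468
ribtop z 0.11242900032404557 240 ang 179.88746256020292 [0.0036957  0.01838761]
top head z (-0.03, -0.01) 153 0.09289222512525797
top head z (0.01, 0.03) 150 0.09293603108528758
ribtop z 0.11244555247809473 155 ang -179.8523131854251 [0.00356284 0.01859892]
(array([ 0.001 , -0.0007,  0.0047]), array([ 0.0005, -0.    , -0.0004]))
```

View pics/side6b.png

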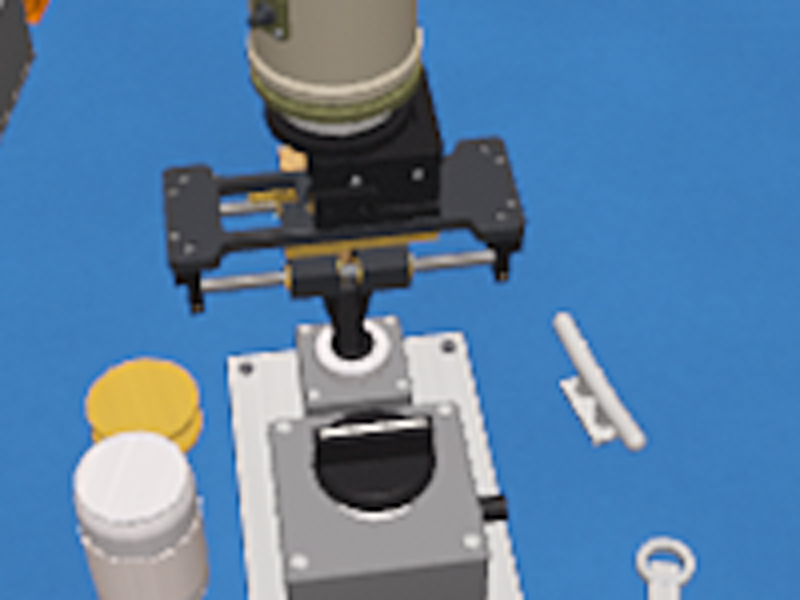

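View pics/top6.png

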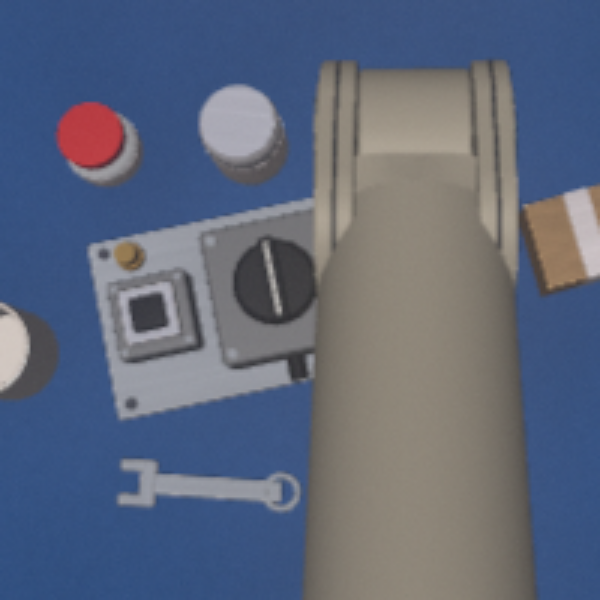

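Run:
```python
from h import *
for n in("top","side"):
    c=dict(np.load(n+"0.npz")); P=cloud(c); z=P[...,2]; a=(P[...,:2]-C)@U; b=(P[...,:2]-C)@N; ok=c["depth"]>0
    for s,nm in((-1,"reset"),(1,"start")):
        r_=np.hypot(a,b-s*.105)
        for lo,hi in((0,.006),(.006,.011),(.011,.014),(.014,.017),(.017,.02),(.02,.023),(.023,.026),(.026,.03)):
            m=ok&(r_>=lo)&(r_<hi); print(n,nm,lo,hi,m.sum(),np.percentile(z[m],[10,50,90]).round(4),c["color"][m].mean(0).round(0))
    # dark button centroid of reset
    g=c["color"].astype(int).sum(-1); m=ok&(np.hypot(a,b+.105)<.02)&(z>.055)&(g<200)
    print(n,"dark ctr a,b",a[m].mean(),b[m].mean(),m.sum(),z[m].mean())
    m=ok&(np.hypot(a,b+.105)<.03)&(z>.057)&(z<.066)&(g>420)
    print(n,"ring ctr a,b",a[m].mean(),b[m].mean(),m.sum(),z[m].mean())
```

```text
top reset 0 0.006 20 [0.0691 0.0723 0.074 ] [62. 63. 70.]
top reset 0.006 0.011 46 [0.0704 0.0731 0.0745] [62. 62. 69.]
top reset 0.011 0.014 45 [0.0636 0.0716 0.0744] [88. 88. 96.]
top reset 0.014 0.017 47 [0.0603 0.0631 0.0654] [163. 162. 173.]
top reset 0.017 0.02 59 [0.0604 0.0628 0.0649] [178. 177. 188.]
top reset 0.02 0.023 69 [0.0501 0.0608 0.0636] [147. 146. 153.]
top reset 0.023 0.026 80 [0.0484 0.051  0.0532] [122. 122. 126.]
top reset 0.026 0.03 113 [0.0485 0.0509 0.0534] [122. 122. 126.]
top start 0 0.006 21 [0.0667 0.0691 0.0716] [63. 64. 71.]
top start 0.006 0.011 48 [0.0662 0.0694 0.071 ] [63. 63. 70.]
top start 0.011 0.014 40 [0.0668 0.0695 0.071 ] [67. 67. 75.]
top start 0.014 0.017 51 [0.0617 0.0647 0.0692] [118. 118. 127.]
top start 0.017 0.02 65 [0.0611 0.0634 0.0659] [163. 163. 173.]
top start 0.02 0.023 67 [0.0588 0.0621 0.0656] [163. 162. 172.]
top start 0.023 0.026 80 [0.0488 0.0569 0.064 ] [142. 141. 148.]
top start 0.026 0.03 114 [0.0489 0.0516 0.0613] [127. 126. 131.]
top dark ctr a,b -0.0003589500493158665 -0.10540667872861459 63 0.07215974174950374
top ri
[... 577 characters left out ...]
53. 150. 152.]
side start 0 0.006 25 [0.0683 0.0696 0.0714] [44. 41. 43.]
side start 0.006 0.011 51 [0.0683 0.0695 0.0712] [46. 43. 45.]
side start 0.011 0.014 59 [0.0677 0.0694 0.0708] [67. 64. 66.]
side start 0.014 0.017 59 [0.0632 0.0667 0.0701] [131. 127. 128.]
side start 0.017 0.02 78 [0.0622 0.0639 0.0664] [215. 210. 211.]
side start 0.02 0.023 99 [0.0545 0.0631 0.0653] [211. 206. 207.]
side start 0.023 0.026 103 [0.0511 0.0568 0.0641] [186. 182. 183.]
side start 0.026 0.03 142 [0.0505 0.0525 0.0628] [164. 160. 161.]
side dark ctr a,b -0.0006478351112352632 -0.09921243937158727 83 0.07238578402336857
side ring ctr a,b -0.00018015997570261538 -0.09602278480414725 114 0.06293352276485299
```

The depth data explains it. The reset button's top measures 3–4 mm higher than the start button's (about 0.072 against 0.069), so its full 6 mm of travel ends near 0.0655. That is where it stopped, so it was bottomed. I'll release it and check.

Request:
drive_tool:
  plan:
    - {"rx": 0, "ry": 0, "rz": 0, "x": 0, "y": 0, "z": -0.03, "fingers": 0}
    - {"rx": 0, "ry": 0, "rz": 0, "x": 0, "y": 0, "z": -0.08, "fingers": 0}
    - {"rx": 0, "ry": 0, "rz": 0, "x": 0, "y": -0.08, "z": -0.12, "fingers": 0}
    - {"rx": 0, "ry": 0, "rz": 0, "x": 0, "y": -0.16, "z": -0.12, "fingers": 0}
    - {"rx": 0, "ry": 0, "rz": 0, "x": 0, "y": -0.16, "z": -0.12, "fingers": 0}
    - {"rx": 0, "ry": 0, "rz": 0, "x": 0, "y": -0.16, "z": -0.12, "fingers": 0}
    - {"rx": 0, "ry": 0, "rz": 0, "x": 0, "y": -0.16, "z": -0.12, "fingers": 0}

```text
time: 10.4
ee_pos: [0.446, 0.0052, 0.2549]
eef_rot: [0.628, 0.778, 0.001, 0.001]
ft_force: [-0.1, 0.3, 0.4]
width: 0.0002
```

Run:
```python
from h import *
s=monitor.read_state(); print(s["time"],s["ee_pos"],s["ft_force"])
for n in("top","side"):
    c0=dict(np.load(n+"0.npz")); c=viewer.camera(n); cv2.imwrite(f"pics/{n}7.png",c["color"][:,:,::-1])
    P=cloud(c); z=P[...,2]; a=(P[...,:2]-C)@U; b=(P[...,:2]-C)@N; ok=c["depth"]>0
    m=ok&(np.hypot(a,b+.105)<.01);print(n,"reset",m.sum(),np.median(z[m]))
    m=ok&(np.hypot(a,b-.105)<.01);print("start",m.sum(),np.median(z[m]))
    m=ok&(np.hypot(a,b)<.03)&(z>.1);print("rib",m.sum(),np.median(z[m]))
    d=(np.abs(c["color"].astype(int)-c0["color"]).sum(-1)>60).astype(np.uint8)
    cv2.imwrite(f"pics/{n}7d.png",d*255)
```

```text
10.4 [0.44601284 0.00521342 0.25490022] [-0.11306228  0.26315104  0.39233394]
top reset 56 0.07313877452123696
start 54 0.0691390365995751
rib 142 0.11234123837975274
side reset 42 0.07378264274275381
start 67 0.06992810825815166
rib 229 0.11234874401709627
```

View pics/side7.png

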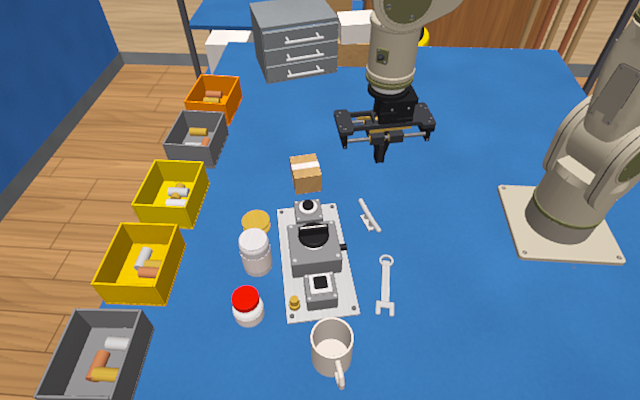

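View pics/side7d.png

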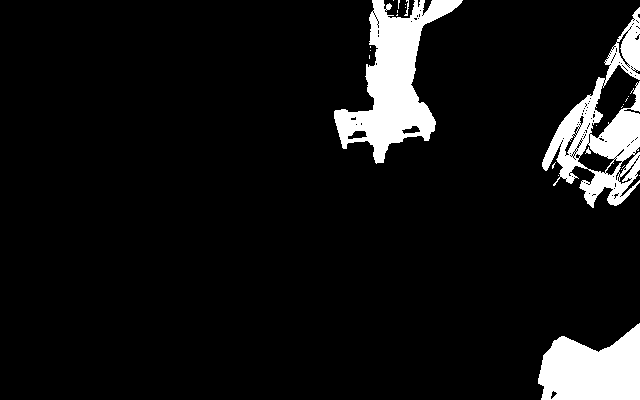

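The side view shows everything in place. The difference image shows only robot pixels changed, and reset, start and rib heights all match the start values. Handing in.

Run:
```python
from h import *
print(workorder.close_job())
```

```text
the job is handed in; nothing more can be done
None
```

I carried out the stop test in the order asked and handed it in at about 10.4 s on the robot's clock. No verdict was reported.

- **Mushroom button pressed:** I pushed the rib straight down with closed fingers. It bottomed at 18 N, and the camera showed the head about 7 mm lower and staying down.
- **Twisted clockwise:** I pushed the far end of the rib from its +y side, through an arc of about 0.7 rad. The head came back to its rest height and the rib lined up with the plate again.
- **Reset button pressed and released:** It stopped hard with the fingertips at about 65.5 mm, then returned to its earlier height.
- **Final checks:** The start button height is unchanged. In the side camera's before-and-after comparison, only the robot has moved. The robot ended clear of everything, with almost no force on the wrist.

Two things did not go as expected:

- **Reset button height:** It measured 3–4 mm higher than the 68 mm in the description. I judged it fully in because the hard stop came about 6 mm below the height I measured for it.
- **Reset press force:** The push reached 42 N vertically, about 47 N in total with the sideways part. I believe only the fingertips were touching, not the gripper's body. This was more force than I intended, but well under the 120 N wrist limit.

The first move call was refused before anything moved; a retry with rounder numbers and every field filled in went through.

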